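# Purge the blue bottle jack

## Task

The blue bottle jack on the ledge has been in store and its oil has air in it; its release valve is already open. Give the blue jack's hand lever at least three full strokes, pressing it down to the bottom stop and letting its spring bring it all the way back up each time, then leave it up with your hand off it. Leave the red jack's lever alone and do not push or knock over the stack of cups.

Things in the scene. Friction and masses are not known exactly. Their poses are not given: they have to be found in the camera images.
- blue_pad (a point): Centre of the upper face of the blue palm pad (60 mm along the lever, 50 wide, 16 thick) at the free end of the blue jack's hand lever; press it from above. x axis: along the lever towards the jack; y: level, along the hinge; z: square off the face. Hinge: 200 mm along +x, 8 mm along -z. Face height over the ledge: 207 mm at rest (lever rising 0.38 rad to the pad), 70 mm at the bottom stop.
- blue_lever (a joint): Angle of the blue jack's hand lever in rad: 0 at the top stop (rest, held by a spring), 0.70 at the bottom stop (pad 0.32 rad below level). Pressing takes about 4 N at the top, 9 N at the bottom; let go, it springs up in about half a second. Hinge 125 mm above the ledge; the jack (about 110 x 100 mm, 170 high) is heavy, stays put, and starts 170 mm from the pad's centre.
- red_lever (a joint): Angle of the hand lever of the other jack, a red one with a red pad, otherwise the same as the blue one, in rad: 0 at rest at the top, 0.70 at the bottom stop. Not to be pressed.
- cups_mid (a point): Centre, 72 mm above the ledge, of a loose upright stack of three nested plastic cups (red below, green, blue on top), 82 mm across and 144 mm high, standing between the two jacks. Not to be disturbed.
There are look-alikes about, which are no part of the job. Of the things that look like the part that bears cups_mid, the largest one is meant.

How it is judged:
By the outcome, as a careful person would: the job done as asked, in the order asked, and still so for the second after the job is handed in, with the robot touching nothing.
It also fails if it takes over 42 s, if anything falls off the work surface, if the arm or the gripper's body presses on something with over 40 N, if the wrist force passes 120 N, or if a joint passes its speed limit or range.

## Robot

A 6-joint arm with a two-finger parallel gripper is mounted at the origin on the work surface. World frame = base frame: x ahead of the robot, y to its left, z up, the work surface at z = 0. Lengths are in m, angles in degrees, forces in N, time in s.
With the tool pointing down it reaches from about 0.4 to 0.825 m from the base axis. Payload 7 kg.
Tool frame: the origin (TCP) lies midway between the tips of the shut fingers; the grasp point (between the pads) lies r.pinch_z behind it (r.pinch_z is the distance from the TCP to the grasp point, in m); z points along the fingers, y is the line along which they close (so a half turn about z gives the same grasp; the last joint's range is limited). The gripper opens to 88 mm and grips with 3 to 60 N. Pads are 19 mm wide; open, the fingers measure 130 mm over their backs; the gripper's body (78 mm by 193 mm) begins 47 mm behind the grasp point.
Start: joints at [84.517, 20.546, 0.682, 0, -70.136, -16.507], TCP at [0.253, 0.626, 0.227] pointing down, gripper open.
Joint ranges: [-176.03, 176.03], [-82.01, 121.73], [-58.28, 71.71], [-173.87, 95.51], [-174.79, -0.11], [-173.66, 173.66]. Speed limits (degrees/s): [136.94, 136.94, 172.46, 180, 180, 180].

## Interface

Orientations are given as [roll, pitch, yaw] about the fixed x, y, z axes, in that order (R = Rz(yaw) Ry(pitch) Rx(roll)).
In Python, from plant import r, optics, job gives the robot as it stands.
- The arm moves only by the shell command python3 -m crank 'ROWS' [FORCE]. ROWS is JSON, a list of rows, each an object with "xyz": the shift along the tool's x, y, z in units of 30 mm (1.0 is 30 mm), a list of three; "delta_rot": the turn, a rotation vector about the tool's x, y, z in degrees, a list of three; "claw": the closure, from 0 (fully open) to 1 (shut). A call has 1 to 20 rows; each row is the pose to reach, as a shift and turn from the pose commanded when the call began, along the tool's axes at that moment; what a row does not reach only later rows make up. A row lasts 1/8 s, in which the tool goes at most 62.5 mm and 10.7 degrees, less where a joint would pass 70% of its speed; a pose out of reach is approached as far as the arm can. A call with a gripper value outside its range is refused whole. The fingers move at their own pace and stop on an object; FORCE is the grip in N (left out, the last holds). Time passes only in rows, so rows that repeat a pose let the fingers close. It gives the time, the measured TCP pose, the force, the opening and the grip force at its end, in the units of the state.
- r.get_state(): the state, without advancing time (a new reading comes with each control period).
- optics.capture(name): name is "scene" or "top"; returns a dict with "img" (384x512x3 uint8, blue, green, red), "fovy" (degrees; the focal length in pixels is half the picture's height over the tangent of half this angle, whatever the lens; pixels are square), "cx", "cy" (the principal point, pixels), "eye" and "rotation" of the camera in the world. Camera axes: x right, y up, looking along -z (the intrinsics and any distortion apply to the point x, -y, -z); pixel columns grow to the right and rows downward; lengths in m; the calibration is good to about 2 mm. A picture is of the moment at which its call begins. There is no depth.
- job.close_job(): hands the job in; it is judged then, once.
The state is a dict: "time_s": time; "joints": joint angles; "qd": joint speeds; "joint_torque": joint torques, N m; "tcp_pos": TCP position; "eef_rot": TCP orientation; "contact_force": force on the tool from outside, world axes, zero at the start; "moment": the same for the moment, N m; "gripper_width": finger opening in m; "gripper_force": force on a finger pad.
Only numpy, scipy, OpenCV 4.12 (cv2) and the standard library are available. Lean on these libraries where they do the work, as an engineer would, in place of code of your own. Each camera call takes 0.05 s, during which the arm holds its last target. There are 200 camera calls.

## Working session

There is one attempt and no reset: what is moved stays moved. The work goes in short steps, Python scripts to look and compute and a shell command to move; the robot and the scene stay as the last step left them, time stands still between calls to the robot, and variables do not carry over. Pictures are saved under pics/ and viewed, at most 10 in all, crops included, and the job is handed in when it is done.

```bash
mkdir -p pics; ls
python3 - <<'E'
from plant import r,optics
import cv2,pickle,numpy as np
print(r.get_state(), r.pinch_z)
for n in("scene","top"):
    c=optics.capture(n); pickle.dump(c,open(n+'.pkl','wb')); cv2.imwrite(f'pics/{n}.png',c['img'])
    print({k:v for k,v in c.items() if k!='img'})
E
```

```text
pics
{'time_s': 0.0, 'joints': array([ 8.45176437e+01,  2.05920155e+01,  6.31484831e-01, -1.75609929e-02,
       -7.01350165e+01, -1.65069679e+01]), 'qd': array([-0.05287088, -0.06915198,  0.1136138 ,  0.00827621, -0.00455232,
        0.01626083]), 'joint_torque': array([ 2.09843631e-03, -5.82705474e+01,  2.93064952e+01,  6.99726373e+00,
        7.04070000e-03, -1.56944425e-04]), 'tcp_pos': array([0.25259838, 0.62541741, 0.22560679]), 'eef_rot': array([ 1.79903700e+02, -1.13224527e-02, -2.19952958e+01]), 'contact_force': array([-0.36802152, -0.98650152, -0.43328262]), 'moment': array([-0.03771295,  0.03487214, -0.01737375]), 'gripper_force': 0.0, 'gripper_width': 0.08781899930067286} 0.0188
{'fovy': 45.66724997914427, 'cx': 252.4455970381406, 'cy': 196.1991964474142, 'eye': array([ 1.46232057, -0.62811589,  0.84459908]), 'rotation': array([55.48860567,  1.09724679, 52.54981406])}
{'fovy': 50.55809187223237, 'cx': 251.67191999332175, 'cy': 193.78638094037552, 'eye': array([ 0.43125001, -0.05340322,  1.20485829]), 'rotation': array([ 13.17979291,  -0.30605181, -87.68968277])}
```

View pics/scene.png

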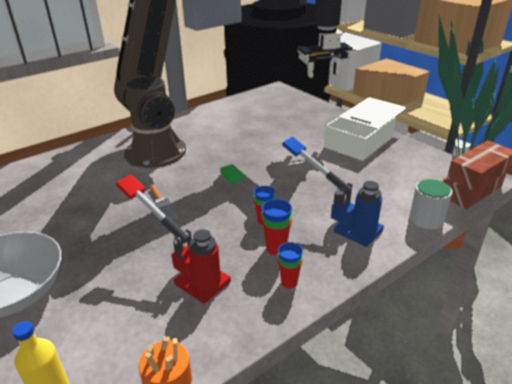

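View pics/top.png

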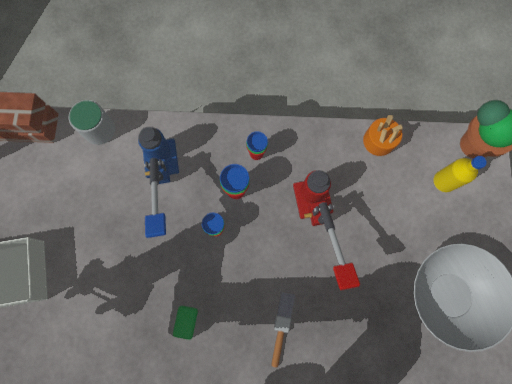

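The scene view shows the blue pad at about (294,146) and the blue jack at (358,215). The red pad is at (130,186). There are three cup stacks at (264,200), (277,225) and (290,262). In the top view the blue pad is at (155,225), the red pad at (346,276), and the stacks at (235,180), (257,145) and (213,223). The middle stack (277,225 / 235,180) looks largest, so it should be cups_mid. I'll triangulate these and confirm in a crop.

```bash
cat > h.py <<'E'
import numpy as np,cv2,pickle
from scipy.spatial.transform import Rotation as R
def ray(c,p):
    f=192/np.tan(np.radians(c['fovy']/2)); 
    d=R.from_euler('xyz',c['rotation'],degrees=True).apply([(p[0]-c['cx'])/f,-(p[1]-c['cy'])/f,-1]); return c['eye'],d/np.linalg.norm(d)
def plane(c,p,z): o,d=ray(c,p); return o+d*(z-o[2])/d[2]
def tri(a,p,b,q):
    o,d=ray(a,p);u,e=ray(b,q); t=np.linalg.lstsq(np.c_[d,-e],u-o,rcond=None)[0]
    A,B=o+d*t[0],u+e*t[1]; return (A+B)/2,np.linalg.norm(A-B)
def blobs(c,col,amin=40):
    h=cv2.cvtColor(c['img'],cv2.COLOR_BGR2HSV); 
    m=cv2.inRange(h,(105,150,90),(125,255,255)) if col=='b' else cv2.inRange(h,(0,170,120),(6,255,255))|cv2.inRange(h,(174,170,120),(180,255,255))
    n,l,s,ce=cv2.connectedComponentsWithStats(m)
    out=[]
    for i in range(1,n):
        if s[i,4]>=amin:
            q=cv2.boxPoints(cv2.minAreaRect(np.argwhere(l==i)[:,::-1].astype(np.float32)))
            out.append((ce[i].round(1),s[i].tolist(),q.round(1).tolist()))
    return out
E
python3 - <<'E'
from h import *
np.set_printoptions(precision=4,suppress=True)
s,t=[pickle.load(open(n+'.pkl','rb')) for n in('scene','top')]
for c,n in((s,'s'),(t,'t')):
    for col in 'br':
        for b in blobs(c,col): print(n,col,*b)
a=cv2.resize(s['img'][120:300,220:400],(540,540),interpolation=2); b=cv2.resize(t['img'][110:250,120:260],(540,540),interpolation=2)[:,:260*2]
b=cv2.resize(t['img'][110:290,120:206],(258,540),interpolation=2)
cv2.imwrite('pics/crop.png',np.hstack([a,b]))
print('pad',tri(s,(294,146),t,(155,225)),'cups rim',tri(s,(277,209),t,(235,179)),'small',tri(s,(264,190),t,(213,222)),tri(s,(290,249),t,(257,142)),'red',tri(s,(130,185),t,(346,276)))
E
```

```text
s b [508.7  29.5] [504, 12, 8, 28, 123] [[504.0, 12.0], [511.0, 12.0], [511.0, 39.0], [504.0, 39.0]]
s b [417.2  65.3] [381, 44, 66, 54, 1052] [[373.0, 73.0], [383.79998779296875, 40.599998474121094], [456.70001220703125, 64.9000015258789], [445.8999938964844, 97.30000305175781]]
s b [500.3  69.9] [494, 52, 16, 52, 298] [[483.3999938964844, 99.80000305175781], [498.70001220703125, 48.900001525878906], [509.6000061035156, 52.20000076293945], [494.3999938964844, 103.0999984741211]]
s b [484.4  73.5] [474, 58, 21, 42, 199] [[467.29998779296875, 95.80000305175781], [487.0, 54.599998474121094], [494.70001220703125, 58.29999923706055], [475.0, 99.5]]
s b [505.1 136.3] [494, 122, 18, 26, 264] [[494.0, 122.0], [511.0, 122.0], [511.0, 147.0], [494.0, 147.0]]
s b [480.2 134.8] [474, 125, 14, 20, 132] [[473.0, 143.60000610351562], [480.8999938964844, 122.69999694824219], [488.3999938964844, 125.5], [480.6000061035156, 146.5]]
s b [469.3 137.1] [466, 133, 7, 9, 43] [[465.8999938964844, 140.60000610351562], [467.6000061035156, 132.10000610351562], [472.6000061035156, 133.10000610351562], [470.899
[... 2519 characters left out ...]
.70001220703125, 221.3000030517578]]
t r [315.  218.4] [312, 213, 9, 12, 56] [[312.0, 224.0], [312.0, 213.0], [320.0, 213.0], [320.0, 224.0]]
t r [346.  276.2] [334, 263, 26, 27, 475] [[332.5, 267.5], [351.3999938964844, 261.20001220703125], [359.29998779296875, 284.8999938964844], [340.3999938964844, 291.20001220703125]]
pad (array([0.5773, 0.1889, 0.1983]), np.float64(0.0009985073598199154)) cups rim (array([ 0.7225, -0.    ,  0.1356]), np.float64(0.004674353890326168)) small (array([0.6043, 0.053 , 0.1126]), np.float64(0.0006659299717826693)) (array([ 0.8411, -0.0568,  0.1089]), np.float64(0.0028788096893826625)) red (array([ 0.4712, -0.2859,  0.2021]), np.float64(0.00035858053685927703))
```

View pics/crop.png

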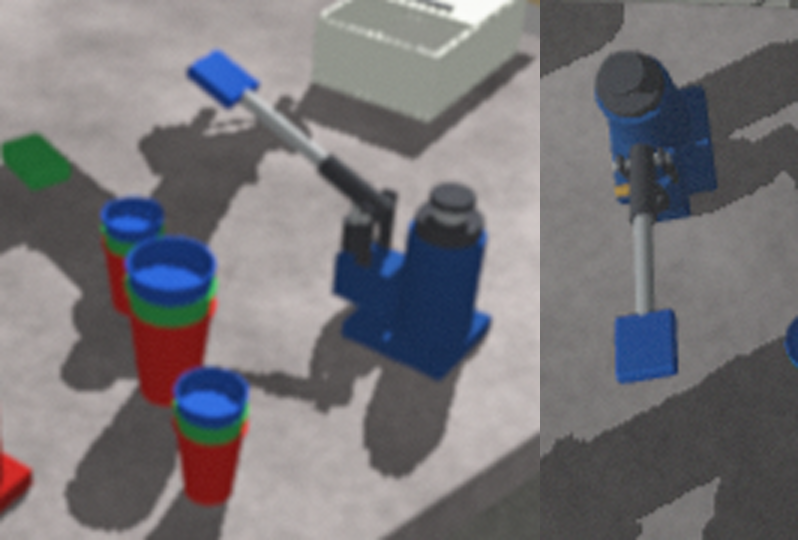

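The crop confirms it: the middle stack is the largest. Its rim is at z 0.136, against about 0.11 for the two small ones, and the given height is 0.144. The blue pad is at about (0.577, 0.189, 0.20), which fits the 0.207 face height. Next I'll get the lever's direction and the moves.

Run:
```python
from h import *
np.set_printoptions(precision=4,suppress=True)
s,t=[pickle.load(open(n+'.pkl','rb')) for n in('scene','top')]
p=plane(t,(154.8,225.1),.205); print('pad top',p,'scene',plane(s,(293.4,145.0),.203))
q=[plane(t,(155,213),.187),plane(t,(153.7,176.7),.15)]; print('rod',q, 'dir deg',np.degrees(np.arctan2(*(q[1]-q[0])[[1,0]])),np.degrees(np.arctan2(*(q[1]-p)[[1,0]])))
Rt=R.from_euler('xyz',[180,0,-22],degrees=True)
for tgt in([.570,p[1],.25],[.570,p[1],.215]): print(Rt.inv().apply(np.array(tgt)-[.253,.626,.227])/.03)
```

```text
pad top [0.5758 0.1873 0.205 ] scene [0.5781 0.1863 0.203 ]
rod [array([0.6094, 0.1941, 0.187 ]), array([0.7145, 0.2159, 0.15  ])] dir deg 11.735239342478716 11.652602842944386
[15.2749  9.5994 -0.7667]
[15.2749  9.5994  0.4   ]
```

```bash
python3 -m crank '[{"xyz":[0.5,0.3,-0.5],"delta_rot":[0,0,-2],"claw":1},{"xyz":[1.5,0.9,-1],"delta_rot":[0,0,-5],"claw":1},{"xyz":[2.7,1.7,-1.3],"delta_rot":[0,0,-8],"claw":1},{"xyz":[4,2.5,-1.3],"delta_rot":[0,0,-11],"claw":1},{"xyz":[5.4,3.4,-1.3],"delta_rot":[0,0,-14],"claw":1},{"xyz":[6.8,4.3,-1.3],"delta_rot":[0,0,-17],"claw":1},{"xyz":[8.2,5.2,-1.3],"delta_rot":[0,0,-20],"claw":1},{"xyz":[9.6,6,-1.3],"delta_rot":[0,0,-23],"claw":1},{"xyz":[11,6.9,-1.3],"delta_rot":[0,0,-26],"claw":1},{"xyz":[12.3,7.7,-1.3],"delta_rot":[0,0,-29],"claw":1},{"xyz":[13.4,8.4,-1.2],"delta_rot":[0,0,-31],"claw":1},{"xyz":[14.4,9,-1],"delta_rot":[0,0,-33],"claw":1},{"xyz":[15,9.4,-0.8],"delta_rot":[0,0,-34],"claw":1},{"xyz":[15.3,9.6,-0.8],"delta_rot":[0,0,-34],"claw":1},{"xyz":[15.3,9.6,-0.8],"delta_rot":[0,0,-34],"claw":1},{"xyz":[15.3,9.6,-0.8],"delta_rot":[0,0,-34],"claw":1}]' 20
python3 - <<'E'
from plant import optics
import cv2,numpy as np
s=optics.capture('scene')['img'];t=optics.capture('top')['img']
cv2.imwrite('pics/above.png',np.hstack([cv2.resize(s[60:260,200:400],(400,400)),cv2.resize(t[110:310,80:280],(400,400))]))
E
```

```text
time_s: 2.1
tcp_pos: [0.5703, 0.1876, 0.2508]
eef_rot: [-180.0, -0.0, 12.0]
contact_force: [0.5, -0.1, -0.1]
gripper_width: 0.0005
gripper_force: 0.0
```

View pics/above.png

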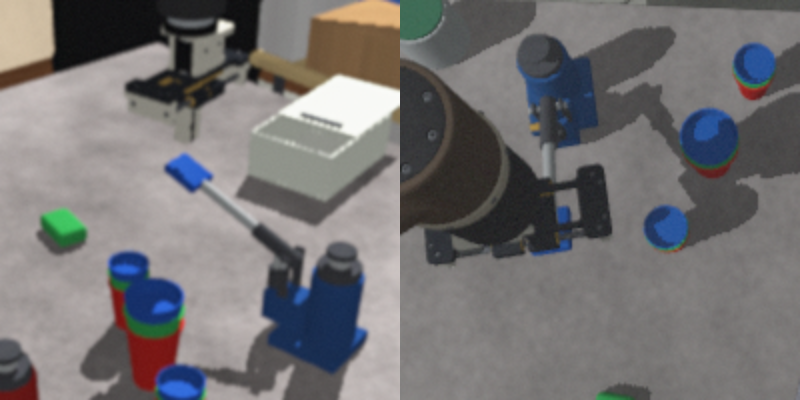

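The shut fingers at left-crop (187,135) hang directly above the blue pad at (188,172), and the cups are clear. First press.

```bash
python3 -m crank '[{"xyz":[0,0,0.6],"delta_rot":[0,0,0],"claw":1},{"xyz":[0,0,1.0],"delta_rot":[0,0,0],"claw":1},{"xyz":[0,0,1.4],"delta_rot":[0,0,0],"claw":1},{"xyz":[0,0,1.8],"delta_rot":[0,0,0],"claw":1},{"xyz":[0,0,2.3],"delta_rot":[0,0,0],"claw":1},{"xyz":[0,0,2.8],"delta_rot":[0,0,0],"claw":1},{"xyz":[0,0,3.3],"delta_rot":[0,0,0],"claw":1},{"xyz":[0,0,3.8],"delta_rot":[0,0,0],"claw":1},{"xyz":[0,0,4.3],"delta_rot":[0,0,0],"claw":1},{"xyz":[0,0,4.8],"delta_rot":[0,0,0],"claw":1},{"xyz":[0,0,5.2],"delta_rot":[0,0,0],"claw":1},{"xyz":[0,0,5.6],"delta_rot":[0,0,0],"claw":1},{"xyz":[0,0,5.6],"delta_rot":[0,0,0],"claw":1}]'
python3 -m crank '[{"xyz":[0,0,0.15],"delta_rot":[0,0,0],"claw":1},{"xyz":[0,0,0.25],"delta_rot":[0,0,0],"claw":1},{"xyz":[0,0,0.25],"delta_rot":[0,0,0],"claw":1}]'
python3 - <<'E'
from plant import optics
import cv2,numpy as np
s=optics.capture('scene')['img']
cv2.imwrite('pics/down.png',cv2.resize(s[60:260,200:400],(600,600)))
E
```

```text
time_s: 3.82
tcp_pos: [0.5723, 0.1876, 0.083]
eef_rot: [-180.0, -0.2, 12.0]
contact_force: [1.1, -0.2, 8.8]
gripper_width: 0.0006
gripper_force: 3.8
time_s: 4.2
tcp_pos: [0.5731, 0.188, 0.0765]
eef_rot: [-180.0, -0.3, 12.1]
contact_force: [2.3, -0.4, 8.8]
gripper_width: 0.0003
gripper_force: 3.9
```

View pics/down.png

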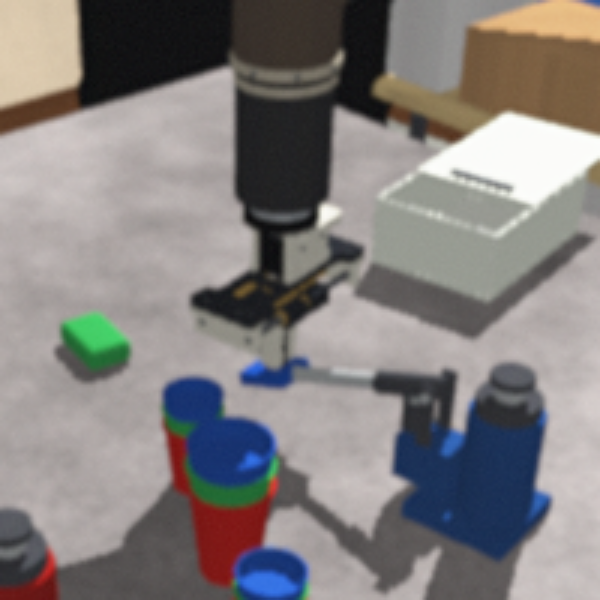

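The pad is down with the fingers on it, slightly towards its jack end, and the force is still 8.8 N, so it hasn't reached the stop. I'll press on, shifting a little outwards.

```bash
python3 -m crank '[{"xyz":[-0.1,0,0.1],"delta_rot":[0,0,0],"claw":1},{"xyz":[-0.2,0,0.25],"delta_rot":[0,0,0],"claw":1},{"xyz":[-0.2,0,0.35],"delta_rot":[0,0,0],"claw":1},{"xyz":[-0.2,0,0.35],"delta_rot":[0,0,0],"claw":1}]'
```

```text
time_s: 4.75
tcp_pos: [0.5696, 0.1876, 0.0703]
eef_rot: [-179.9, -0.6, 12.2]
contact_force: [-3.6, -2.1, 34.6]
gripper_width: 0.0005
gripper_force: 17.1
```

The force jumped to 34.6 N at z 0.070, so this is the bottom stop. Raising, with a pause, then a check that the lever came back.

```bash
python3 -m crank '[{"xyz":[0,0,-0.6],"delta_rot":[0,0,0],"claw":1},{"xyz":[0,0,-1.6],"delta_rot":[0,0,0],"claw":1},{"xyz":[0,0,-2.6],"delta_rot":[0,0,0],"claw":1},{"xyz":[0,0,-3.6],"delta_rot":[0,0,0],"claw":1},{"xyz":[0,0,-4.6],"delta_rot":[0,0,0],"claw":1},{"xyz":[0,0,-5.4],"delta_rot":[0,0,0],"claw":1},{"xyz":[0,0,-5.8],"delta_rot":[0,0,0],"claw":1},{"xyz":[0,0,-5.8],"delta_rot":[0,0,0],"claw":1},{"xyz":[0,0,-5.8],"delta_rot":[0,0,0],"claw":1},{"xyz":[0,0,-5.8],"delta_rot":[0,0,0],"claw":1},{"xyz":[0,0,-5.8],"delta_rot":[0,0,0],"claw":1}]'
python3 - <<'E'
from plant import optics
from h import *
c=optics.capture('scene'); cv2.imwrite('pics/up.png',cv2.resize(c['img'][60:260,200:400],(600,600)))
print([b[:2] for b in blobs(c,'b') if 270<b[0][0]<310 and b[0][1]<190])
E
```

```text
time_s: 6.12
tcp_pos: [0.5645, 0.1856, 0.2379]
eef_rot: [180.0, 0.1, 12.0]
contact_force: [-0.3, -0.4, -0.2]
gripper_width: 0.0004
gripper_force: 0.0
[(array([293.4, 145.6]), [283, 137, 23, 18, 211])]
```

View pics/up.png

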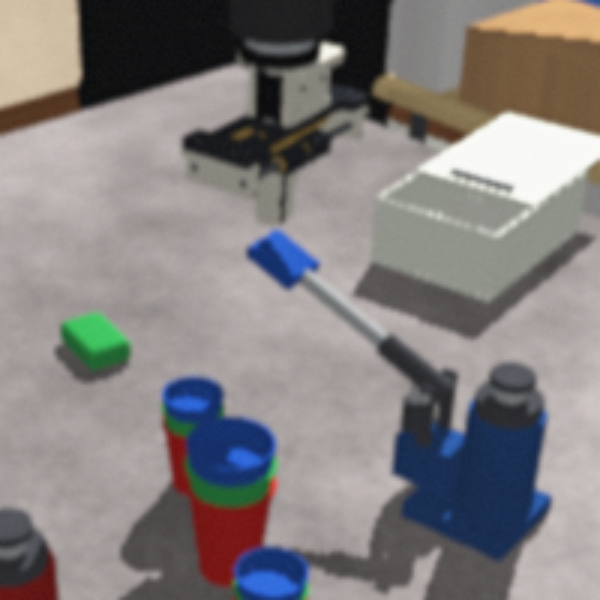

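The pad is back at its rest pixel (293.4,145.6), and the fingers are clear above it. Now strokes 2 and 3, plus a fourth for margin. I'll split each call at the bottom to read the force there.

```bash
python3 -m crank '[{"xyz":[0,0,0.5],"delta_rot":[0,0,0],"claw":1},{"xyz":[0,0,0.9],"delta_rot":[0,0,0],"claw":1},{"xyz":[0,0,1.4],"delta_rot":[0,0,0],"claw":1},{"xyz":[0,0,1.9],"delta_rot":[0,0,0],"claw":1},{"xyz":[0,0,2.4],"delta_rot":[0,0,0],"claw":1},{"xyz":[0,0,2.9],"delta_rot":[0,0,0],"claw":1},{"xyz":[0,0,3.4],"delta_rot":[0,0,0],"claw":1},{"xyz":[0,0,3.9],"delta_rot":[0,0,0],"claw":1},{"xyz":[0,0,4.4],"delta_rot":[0,0,0],"claw":1},{"xyz":[0,0,4.9],"delta_rot":[0,0,0],"claw":1},{"xyz":[0,0,5.3],"delta_rot":[0,0,0],"claw":1},{"xyz":[0,0,5.6],"delta_rot":[0,0,0],"claw":1},{"xyz":[0,0,5.8],"delta_rot":[0,0,0],"claw":1},{"xyz":[0,0,5.8],"delta_rot":[0,0,0],"claw":1},{"xyz":[0,0,5.8],"delta_rot":[0,0,0],"claw":1}]'
```

```text
time_s: 8.05
tcp_pos: [0.5675, 0.1868, 0.0694]
eef_rot: [-180.0, -0.4, 12.1]
contact_force: [-9.3, -2.0, 37.7]
gripper_width: 0.0002
gripper_force: 19.4
```

Stroke 2 reached the bottom at 37.7 N. Up, then stroke 3.

```bash
python3 -m crank '[{"xyz":[0,0,-0.6],"delta_rot":[0,0,0],"claw":1},{"xyz":[0,0,-1.6],"delta_rot":[0,0,0],"claw":1},{"xyz":[0,0,-2.6],"delta_rot":[0,0,0],"claw":1},{"xyz":[0,0,-3.6],"delta_rot":[0,0,0],"claw":1},{"xyz":[0,0,-4.6],"delta_rot":[0,0,0],"claw":1},{"xyz":[0,0,-5.4],"delta_rot":[0,0,0],"claw":1},{"xyz":[0,0,-5.8],"delta_rot":[0,0,0],"claw":1},{"xyz":[0,0,-5.8],"delta_rot":[0,0,0],"claw":1},{"xyz":[0,0,-5.8],"delta_rot":[0,0,0],"claw":1},{"xyz":[0,0,-5.8],"delta_rot":[0,0,0],"claw":1},{"xyz":[0,0,-5.8],"delta_rot":[0,0,0],"claw":1}]'
python3 -m crank '[{"xyz":[0,0,0.5],"delta_rot":[0,0,0],"claw":1},{"xyz":[0,0,0.9],"delta_rot":[0,0,0],"claw":1},{"xyz":[0,0,1.4],"delta_rot":[0,0,0],"claw":1},{"xyz":[0,0,1.9],"delta_rot":[0,0,0],"claw":1},{"xyz":[0,0,2.4],"delta_rot":[0,0,0],"claw":1},{"xyz":[0,0,2.9],"delta_rot":[0,0,0],"claw":1},{"xyz":[0,0,3.4],"delta_rot":[0,0,0],"claw":1},{"xyz":[0,0,3.9],"delta_rot":[0,0,0],"claw":1},{"xyz":[0,0,4.4],"delta_rot":[0,0,0],"claw":1},{"xyz":[0,0,4.9],"delta_rot":[0,0,0],"claw":1},{"xyz":[0,0,5.3],"delta_rot":[0,0,0],"claw":1},{"xyz":[0,0,5.6],"delta_rot":[0,0,0],"claw":1},{"xyz":[0,0,5.8],"delta_rot":[0,0,0],"claw":1},{"xyz":[0,0,5.8],"delta_rot":[0,0,0],"claw":1},{"xyz":[0,0,5.8],"delta_rot":[0,0,0],"claw":1}]'
```

```text
time_s: 9.43
tcp_pos: [0.5644, 0.1856, 0.2378]
eef_rot: [180.0, 0.1, 12.0]
contact_force: [-0.2, -0.1, 1.0]
gripper_width: 0.0002
gripper_force: 0.0
time_s: 11.3
tcp_pos: [0.5676, 0.1868, 0.0693]
eef_rot: [-180.0, -0.4, 12.1]
contact_force: [-8.7, -2.9, 38.1]
gripper_width: 0.0004
gripper_force: 19.3
```

```bash
python3 -m crank '[{"xyz":[0,0,-0.6],"delta_rot":[0,0,0],"claw":1},{"xyz":[0,0,-1.6],"delta_rot":[0,0,0],"claw":1},{"xyz":[0,0,-2.6],"delta_rot":[0,0,0],"claw":1},{"xyz":[0,0,-3.6],"delta_rot":[0,0,0],"claw":1},{"xyz":[0,0,-4.6],"delta_rot":[0,0,0],"claw":1},{"xyz":[0,0,-5.4],"delta_rot":[0,0,0],"claw":1},{"xyz":[0,0,-5.8],"delta_rot":[0,0,0],"claw":1},{"xyz":[0,0,-5.8],"delta_rot":[0,0,0],"claw":1},{"xyz":[0,0,-5.8],"delta_rot":[0,0,0],"claw":1},{"xyz":[0,0,-5.8],"delta_rot":[0,0,0],"claw":1},{"xyz":[0,0,-5.8],"delta_rot":[0,0,0],"claw":1}]'
python3 - <<'E'
from plant import optics
from h import *
for n in('scene','top'):
    c=optics.capture(n); print([(b[0],b[1][4]) for k in 'br' for b in blobs(c,k,150) if 100<b[0][0]<350 and 100<b[0][1]<300])
E
```

```text
time_s: 12.68
tcp_pos: [0.5645, 0.1856, 0.2379]
eef_rot: [180.0, 0.1, 12.0]
contact_force: [0.1, -0.8, -0.6]
gripper_width: 0.001
gripper_force: 0.0
[(array([293.4, 145.6]), 210), (array([272.7, 205. ]), 720), (array([290.1, 252. ]), 361), (array([129.3, 185.9]), 301), (array([275.8, 239.1]), 302), (array([289.9, 277. ]), 221)]
[(array([257. , 141.5]), 306), (array([233.9, 178.1]), 574), (array([213.1, 223.4]), 319)]
```

Stroke 3 is done, with the lever back up and the cups unmoved. One spare stroke in case a count was marginal, then clear off.

```bash
python3 -m crank '[{"xyz":[0,0,0.5],"delta_rot":[0,0,0],"claw":1},{"xyz":[0,0,0.9],"delta_rot":[0,0,0],"claw":1},{"xyz":[0,0,1.4],"delta_rot":[0,0,0],"claw":1},{"xyz":[0,0,1.9],"delta_rot":[0,0,0],"claw":1},{"xyz":[0,0,2.4],"delta_rot":[0,0,0],"claw":1},{"xyz":[0,0,2.9],"delta_rot":[0,0,0],"claw":1},{"xyz":[0,0,3.4],"delta_rot":[0,0,0],"claw":1},{"xyz":[0,0,3.9],"delta_rot":[0,0,0],"claw":1},{"xyz":[0,0,4.4],"delta_rot":[0,0,0],"claw":1},{"xyz":[0,0,4.9],"delta_rot":[0,0,0],"claw":1},{"xyz":[0,0,5.3],"delta_rot":[0,0,0],"claw":1},{"xyz":[0,0,5.6],"delta_rot":[0,0,0],"claw":1},{"xyz":[0,0,5.8],"delta_rot":[0,0,0],"claw":1},{"xyz":[0,0,5.8],"delta_rot":[0,0,0],"claw":1},{"xyz":[0,0,5.8],"delta_rot":[0,0,0],"claw":1}]'
python3 -m crank '[{"xyz":[0,0,-0.6],"delta_rot":[0,0,0],"claw":1},{"xyz":[0,0,-1.6],"delta_rot":[0,0,0],"claw":1},{"xyz":[0,0,-2.6],"delta_rot":[0,0,0],"claw":1},{"xyz":[0,0,-3.6],"delta_rot":[0,0,0],"claw":1},{"xyz":[0,0,-4.6],"delta_rot":[0,0,0],"claw":1},{"xyz":[0,0,-5.6],"delta_rot":[0,0,0],"claw":1},{"xyz":[0,0,-6.4],"delta_rot":[0,0,0],"claw":1},{"xyz":[0,0,-7],"delta_rot":[0,0,0],"claw":1},{"xyz":[0,0,-7.2],"delta_rot":[0,0,0],"claw":1},{"xyz":[0,0,-7.2],"delta_rot":[0,0,0],"claw":1},{"xyz":[0,0,-7.2],"delta_rot":[0,0,0],"claw":1},{"xyz":[0,0,-7.2],"delta_rot":[0,0,0],"claw":1}]'
python3 - <<'E'
from plant import optics,job
from h import *
c=optics.capture('scene'); cv2.imwrite('pics/end.png',c['img'])
p=[b[0] for b in blobs(c,'b',150) if 250<b[0][0]<310 and b[0][1]<300]; print(p)
if any(abs(q-[293.4,145.6]).max()<.7 for q in p): print(job.close_job())
E
```

```text
time_s: 14.65
tcp_pos: [0.5675, 0.1867, 0.0693]
eef_rot: [-180.0, -0.4, 12.1]
contact_force: [-9.3, -1.6, 37.8]
gripper_width: 0.0006
gripper_force: 19.4
time_s: 16.15
tcp_pos: [0.5644, 0.1856, 0.2796]
eef_rot: [180.0, 0.1, 12.0]
contact_force: [-0.1, 0.3, 0.1]
gripper_width: 0.0004
gripper_force: 0.0
[array([293.4, 145.6]), array([272.6, 204.9]), array([290.1, 252. ])]
the job is handed in; nothing more can be done
None
```

I gave the blue jack four full strokes to the bottom stop and left its lever up with the hand clear; the red jack was never approached, the cups did not move, and the job was handed in at about 16 s.

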